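Reverse the bench-stop insert in its slide holder

ROBOT

A 6-joint arm with a two-finger parallel gripper is mounted at the origin on a cart in front of the work surface, level with it; the furniture and walls round the work are solid. World frame = base frame: x ahead of the robot, y to its left, z up, the work surface at z = 0. Lengths are in m, angles in rad, forces in N, time in s.
With the tool pointing down it reaches from about 0.425 to 0.95 m from the base axis. Payload 3.5 kg.
Tool frame: the origin (TCP) lies on the centre line of the jaws, within the pads' length; the fingertips stand 19 mm ahead of it and the grasp point (between the pads) is the TCP (manip.tips_ahead is the distance from the TCP to the fingertips, in m); z points along the fingers, y is the line along which they close (so a half turn about z gives the same grasp; the last joint's range is limited). The gripper opens to 85 mm and grips with 20 to 120 N. Pads are 22 mm wide; open, the fingers measure 114 mm over their backs; the gripper's body (76 mm by 85 mm) begins 54 mm behind the grasp point. The pads swing forward as they close: fully open they stand 13 mm farther back than shut.
Start: joints at [0.993, 0.286, 1.577, -0, 1.279, -0.15], TCP at [0.28, 0.614, 0.25] pointing down, gripper open.
Joint ranges: [-2.77, 2.77], [-0.9, 2.22], [0.21, 2.48], [-1.53, 4.67], [0.24, 2.81], [-2.84, 2.84]. Speed limits (rad/s): [2.79, 2.79, 3.14, 3.14, 3.14, 3.14].

INTERFACE

Orientations are given as a unit quaternion [x, y, z, w].
In Python, from plant import manip, imaging, job gives the robot as it stands.
- The arm moves only by the tool move_arm, never from a script. Its argument "deltas" is a list that holds one entry, the list of rows, each a list of 5 numbers: the shift along the tool's x, y, z in mm, then the turn about the tool's z in rad, then the closure, from 0 (fully open) to 1 (shut). A call has 1 to 10 rows; each row is the pose to reach, as a shift and turn from the pose commanded when the call began, along the tool's axes at that moment; what a row does not reach only later rows make up. A row lasts 1/10 s, in which the tool goes at most 50 mm and 8.59 degrees, less where a joint would pass 70% of its speed; a pose out of reach is approached as far as the arm can. A call with a gripper value outside its range is refused whole. The fingers move at their own pace and stop on an object; the grip force is fixed at half the most. Time passes only in rows, so rows that repeat a pose let the fingers close. It gives the time, the measured TCP pose, the force, the opening and the grip force at its end, in the units of the state.
- manip.state(): the state, without advancing time (a new reading comes with each control period).
- imaging.read_camera(name): name is "scene" or "top" or "wrist"; returns (picture, depth): 420x560x3 uint8, red, green, blue; 420x560 float32, m along the optical axis (not along the pixel's ray), 0 where there is no reading.
- imaging.camera_params(name): a dict with "K" (3x3 intrinsics, pixels), "rvec" (rotation vector, rad) and "tvec" (3), from world to camera coordinates, as OpenCV has them; the wrist camera has in their place "tool_from_camera" (4x4, takes a point from camera to tool coordinates, whose origin is the TCP and whose axes are the flange's). Camera axes: x right, y down, z forward; pixel columns grow to the right and rows downward; lengths in m; the calibration is good to about 2 mm. The wrist camera is an equidistant fisheye: a pixel r from the principal point sees the ray r / f radians off the axis. A picture is of the moment at which its call begins: read the wrist's pose just before it. camera_params takes no time and is no camera call.
- job.job_done(): hands the job in; it is judged then, once.
The state is a dict: "t": time; "joint_positions": joint angles; "joint_vel": joint speeds; "joint_efforts": joint torques, N m; "ee_pos": TCP position; "orientation": TCP orientation; "ft_force": force on the tool from outside, world axes, zero at the start; "wrist_torque": the same for the moment, N m; "width": opening from 0.0 (shut) to 1.0 (fully open); "grasp_force": force on a finger pad.
Only numpy, scipy, OpenCV 4.12 (cv2) and the standard library are available. Lean on these libraries where they do the work, as an engineer would, in place of code of your own. Each camera call takes 0.05 s, during which the arm holds its last target. There are 200 camera calls.

TASK

The bench stop's reversible insert sits in the blue holder with its brass nose facing out. Draw it straight and level out of the channel by its upright rib, turn it end for end, and slide it back in fully home against the back stop, so that the white nose faces out. Keep the insert level throughout and leave the other things on the bench where they are.

Things in the scene. Friction and masses are not known exactly. Their poses are not given: they have to be found in the camera images.
- holder: Blue metal slide holder fixed to the bench, 105 long x 110 wide x 36 mm high, plus flared lead-ins 13 mm ahead of its mouth. Origin: on the bench under its middle. z up, x along the channel from the open mouth (at x = -50 mm, roughly facing the robot) to the face of the back stop (x = +45 mm).
- channel_mouth (a point): Centre line of the channel at the holder's mouth, 20 mm above the bench. The channel's floor is 14 mm above the bench; it is 53 mm wide and 14 mm high under two lips (tops 36 mm above the bench), which leave a 28 mm wide slot open on top all along and keep the insert from being lifted out.
- rib_grip (a point): Point on the insert's upright rib, which is grasped from above across its 22 mm: rib 70 mm long, top 64 mm above the insert's underside (in the holder: 78 mm above the bench, 42 mm above the lips). The point is at mid-length, 18 mm below the rib's top, 60 mm above the bench in the holder. z up, x along the insert from brass to white end. Fully home, either way round: x = -30 mm in the holder's frame.
- brass_end (a point): Centre of the end face of the insert's brass nose (30 mm long), 75 mm from mid-length, 6 mm above the underside. The insert is a loose dark-grey metal slider 150 mm long, 0.25 to 0.5 kg; its flange, 50 wide x 12 mm thick, runs in the channel with a few newtons of friction. At the start it may stand up to 15 mm short of home.
- white_end (a point): Centre of the end face of the insert's white plastic nose (30 mm long), 75 mm from mid-length, 6 mm above the underside. Fully home, one nose stands 55 mm out of the mouth. The insert is clear of the channel with its rib point at x = -125 mm in the holder's frame, and of the flared lead-ins too at x = -140 mm.
- tin_blue_mid (a point): Bystander: round tin with a blue lid, 62 mm across, 32 mm high, beside the holder on its left (+y) side. The point is on its axis, 15 mm above the bench.
- tin_grey_mid (a point): Bystander: round grey tin, 62 mm across, 32 mm high, beside the holder on its right (-y) side. The point is on its axis, 15 mm above the bench.
- screwdriver_red_mid (a point): Bystander: screwdriver with a red handle, 214 mm long, 30 mm thick, lying on the left of the bench. The point is near its middle.
- zip_case_mid (a point): Bystander: black zip case, 66 x 97 x 38 mm, on the left of the bench. The point is at its middle, 15 mm above the bench.

How it is judged:
By the outcome, as a careful person would: the job done as asked, in the order asked, and still so for the second after the job is handed in, with the robot touching nothing.
It also fails if it takes over 51 s, if anything falls off the work surface, if the arm or the gripper's body presses on something with over 40 N, if the wrist force passes 120 N, or if a joint passes its speed limit or range.

## Working session

There is one attempt and no reset: what is moved stays moved. The work goes in short steps, Python scripts to look and compute and a tool call to move; the robot and the scene stay as the last step left them, time stands still between calls to the robot, and variables do not carry over. Pictures are saved under pics/ and viewed, at most 10 in all, crops included, and the job is handed in when it is done.

Besides the shell and the picture viewer there is one more tool, called after "Call:" in YAML: its name, and indented under it one key for each argument. move_arm: Moves the arm, as the interface text tells. Its arguments: {"type":"object","properties":{"deltas":{"type":"array","items":{"type":"array","items":{"type":"array","items":{"type":"number"}}}}},"required":["deltas"]}

```bash
mkdir -p pics; ls; cat > h.py <<'E'
import numpy as np, cv2
from plant import manip, imaging, job
from scipy.spatial.transform import Rotation as R
def cam(n):
    p=imaging.camera_params(n); return np.array(p["K"]),R.from_rotvec(np.ravel(p["rvec"])).as_matrix(),np.ravel(p["tvec"])
def cloud(n,d):
    K,Rm,t=cam(n); v,u=np.mgrid[0:d.shape[0],0:d.shape[1]]
    c=np.stack([(u-K[0,2])/K[0,0]*d,(v-K[1,2])/K[1,1]*d,d],-1)
    return (c-t)@Rm
E
python3 - <<'E'
from h import *
s=manip.state(); print(s)
for n in("scene","top"):
    im,d=imaging.read_camera(n); cv2.imwrite(f"pics/{n}0.png",im[...,::-1]); np.savez(f"{n}0.npz",im=im,d=d)
E
```

```text
pics
{'t': 0.0, 'joint_positions': array([ 9.93032279e-01,  2.87238995e-01,  1.57816373e+00, -6.81428937e-07,
        1.27860138e+00, -1.50028838e-01]), 'joint_vel': array([ 0.00068437, -0.00080408,  0.0002542 ,  0.00039546, -0.00045416,
       -0.00041996]), 'joint_efforts': array([-2.37711620e-04, -4.05983698e+01, -2.92623925e+01, -1.61875055e-04,
        5.83044399e-03, -1.27270414e-05]), 'ee_pos': array([0.27965314, 0.61367746, 0.24890542]), 'orientation': array([ 2.12240718e-01,  9.77216672e-01, -1.12688748e-03, -4.28834986e-04]), 'ft_force': array([-0.34301291, -0.16315498,  1.05501552]), 'wrist_torque': array([ 0.03904308, -0.04194636, -0.02451097]), 'grasp_force': 0.0, 'width': 1.0018309726352779}
```

View pics/top0.png

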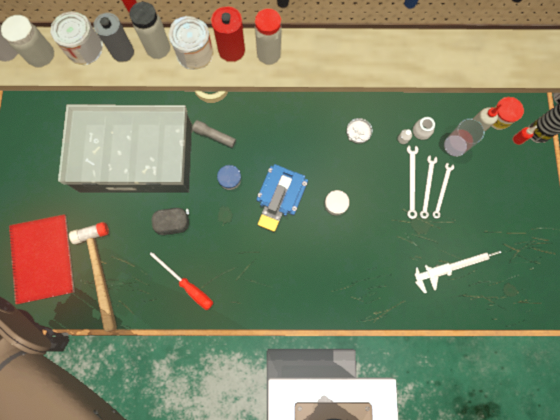

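View pics/scene0.png

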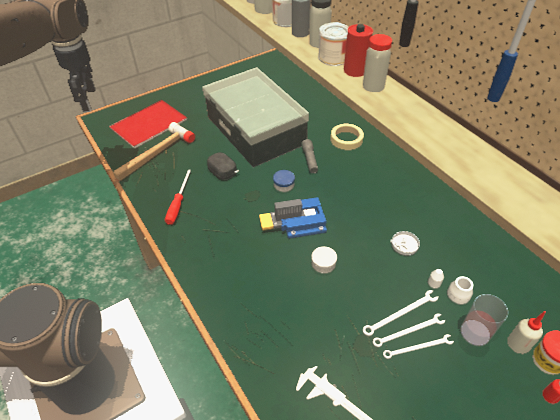

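Top view: holder about (282,190), brass nose at (268,224), rib (279,200), tins at (229,178) and (337,203). The scene view agrees.

```bash
python3 - <<'E'
from h import *
z=np.load("top0.npz"); im,d=z["im"],z["d"]; P=cloud("top",d)
hsv=cv2.cvtColor(im,cv2.COLOR_RGB2HSV); v,u=np.mgrid[0:420,0:560]
box=(u>250)&(u<315)&(v>155)&(v<240)
H,S,V=[hsv[...,i].astype(int) for i in range(3)]
masks=dict(blue=box&(H>98)&(H<125)&(S>120)&(P[...,2]>.01),brass=box&(H>18)&(H<35)&(S>100),rib=box&(P[...,2]>.065),tinb=(abs(u-229)<20)&(abs(v-178)<20)&(P[...,2]>.02),ting=(abs(u-337)<18)&(abs(v-203)<18)&(P[...,2]>.02))
for k,m in masks.items():
    q=P[m]; 
    if len(q)<5: print(k,len(q)); continue
    (c,s,a)=cv2.minAreaRect((q[:,:2]*1000).astype(np.float32))
    # major axis
    w,e=np.linalg.eigh(np.cov(q[:,:2].T)); ax=e[:,1]
    print(k,len(q),"mean",q.mean(0).round(4),"rect",np.round(c,1),np.round(s,1),round(a,1),"pca",round(np.degrees(np.arctan2(ax[1],ax[0]))%180,1),"z",np.percentile(q[:,2],[5,50,95]).round(3))
E
```

```text
blue 1008 mean [0.6343 0.123  0.0389] rect [508.8 154.5] [119.2 378.6] 76.8 pca 179.3 z [0.012 0.034 0.038]
brass 239 mean [0.5446 0.163  0.0217] rect [547.  163.6] [54.7 33. ] 66.1 pca 64.9 z [-0.001  0.024  0.028]
rib 266 mean [0.5703 0.1391 0.1896] rect [473.3 148.2] [ 39.7 322.9] 86.0 pca 179.0 z [0.072 0.077 1.234]
tinb 419 mean [0.6634 0.2654 0.0501] rect [501.6 222.4] [411.3  61.2] 15.0 pca 19.7 z [0.026 0.03  0.035]
ting 435 mean [ 0.5966 -0.02    0.0409] rect [463.3  38.8] [ 60.6 360.4] 66.1 pca 150.7 z [0.026 0.03  0.034]
```

```bash
python3 - <<'E'
from h import *
z=np.load("top0.npz"); im,d=z["im"],z["d"]; P=cloud("top",d)
hsv=cv2.cvtColor(im,cv2.COLOR_RGB2HSV); v,u=np.mgrid[0:420,0:560]
box=(u>250)&(u<315)&(v>155)&(v<240)
H,S,V=[hsv[...,i].astype(int) for i in range(3)]; Z=P[...,2]
for k,m in dict(lips=box&(H>98)&(H<125)&(S>120)&(Z>.029)&(Z<.044),brass=box&(H>18)&(H<35)&(S>100)&(Z>.018)&(Z<.034),rib=box&(Z>.066)&(Z<.09),tinb=(abs(u-229)<20)&(abs(v-178)<20)&(Z>.02)&(Z<.045),ting=(abs(u-337)<18)&(abs(v-203)<18)&(Z>.02)&(Z<.045)).items():
    m=cv2.morphologyEx(m.astype(np.uint8),cv2.MORPH_OPEN,np.ones((2,2)))>0
    q=P[m]; c,s,a=cv2.minAreaRect((q[:,:2]*1000).astype(np.float32))
    print(k,len(q),q.mean(0).round(4),np.round(c,1),np.round(s,1),round(a,1))
E
```

```text
lips 844 [0.6317 0.1212 0.0409] [506.4 149.1] [ 99.2 378.8] 78.1
brass 207 [0.542  0.1583 0.022 ] [543.4 158.8] [46.2 32.7] 71.6
rib 236 [0.5961 0.1362 0.0762] [476.9 145.3] [ 37.4 330.1] 85.5
tinb 411 [0.6654 0.2646 0.0342] [499.9 220.8] [406.9  61.2] 14.7
ting 429 [ 0.5955 -0.0235  0.0334] [477.1  60.1] [ 60.9 363.5] 54.9
```

Call:
move_arm:
  deltas:
    - [[-15,-9,0,0,0],[-50,-30,0,0,0],[-90,-55,0,0,0],[-130,-80,0,0,0],[-170,-105,0,0,0],[-210,-130,0,0,0],[-250,-155,0,0,0],[-290,-180,0,0,0],[-330,-205,0,0,0],[-370,-230,0,0,0]]

```text
t: 1.1
ee_pos: [0.5218, 0.2485, 0.2502]
orientation: [0.213, 0.977, -0.0, 0.0]
ft_force: [0.1, 0.7, 1.0]
width: 0.997
grasp_force: 0.0
```

Call:
move_arm:
  deltas:
    - [[-40,-25,0,0,0],[-75,-45,0,0,0],[-100,-60,0,0,0],[-112,-68,0,0,0],[-118,-72,0,0,0],[-120,-73,0,0,0],[-120,-73,0,0,0],[-120,-73,0,0,0]]

```text
t: 1.9
ee_pos: [0.5995, 0.1363, 0.2503]
orientation: [0.211, 0.977, 0.0, -0.0]
ft_force: [-0.1, 0.3, 0.4]
width: 0.996
grasp_force: 0.0
```

```bash
python3 - <<'E'
from h import *
s=manip.state(); p=imaging.camera_params("wrist")
im,d=imaging.read_camera("wrist"); cv2.imwrite("pics/w1.png",im[...,::-1])
np.savez("w1.npz",im=im,d=d,pos=s["ee_pos"],q=s["orientation"])
print(s["t"],s["ee_pos"],s["orientation"],s["joint_positions"]); print(p)
E
```

```text
1.9 [0.59950906 0.1363369  0.25034604] [ 2.11480399e-01  9.77382222e-01  8.29466745e-05 -1.62558708e-04] [ 5.86574685e-02  1.55724079e-01  1.73069898e+00  2.59888182e-04
  1.25543827e+00 -1.08604075e+00]
{'K': array([[325.1922621 ,   0.        , 279.10062592],
       [  0.        , 325.1922621 , 208.32226321],
       [  0.        ,   0.        ,   1.        ]]), 'tool_from_camera': array([[ 3.10309301e-04, -9.54837745e-01, -2.97127555e-01,
         7.55711367e-02],
       [ 9.99999801e-01,  1.33030143e-04,  6.16863143e-04,
        -5.91550932e-04],
       [-5.49477291e-04, -2.97127688e-01,  9.54837596e-01,
        -1.22555125e-01],
       [ 0.00000000e+00,  0.00000000e+00,  0.00000000e+00,
         1.00000000e+00]])}
```

View pics/w1.png

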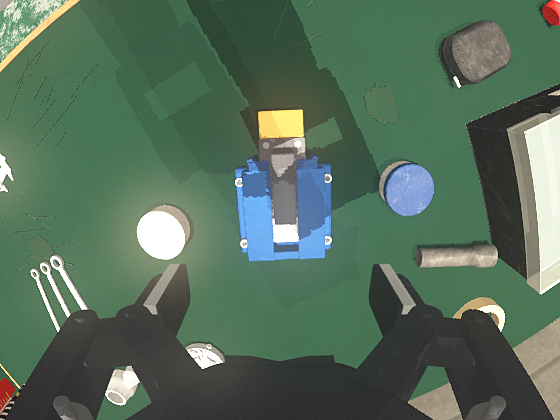

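Wrist view: brass nose (281,124), dark rib about (285,190), white end (286,232), holder (287,212), nearly upright in the picture.

```bash
cat >> h.py <<'E'
def wcloud(z):
    p=imaging.camera_params("wrist"); K=p["K"]; T=p["tool_from_camera"]; d=z["d"]
    v,u=np.mgrid[0:d.shape[0],0:d.shape[1]]; x,y=u-K[0,2],v-K[1,2]; r=np.hypot(x,y)+1e-9; th=r/K[0,0]
    c=np.stack([np.tan(th)*x/r*d,np.tan(th)*y/r*d,d],-1)
    t=c@T[:3,:3].T+T[:3,3]
    return t@R.from_quat(z["q"]).as_matrix().T+z["pos"]
def rect(q):
    c,s,a=cv2.minAreaRect((q[:,:2]*1000).astype(np.float32)); return np.round(c,1),np.round(s,1),round(a,1)
E
python3 - <<'E'
from h import *
z=np.load("w1.npz"); im=z["im"]; P=wcloud(z); Z=P[...,2]
hsv=cv2.cvtColor(im,cv2.COLOR_RGB2HSV); v,u=np.mgrid[0:420,0:560]
H,S,V=[hsv[...,i].astype(int) for i in range(3)]; box=(u>225)&(u<345)&(v>95)&(v<265)
R0=R.from_quat(z["q"]).as_matrix()
def big(m):
    n,l,st,_=cv2.connectedComponentsWithStats(m.astype(np.uint8)); return l==1+st[1:,4].argmax()
for k,m in dict(lips=box&(H>98)&(H<125)&(S>120)&(Z>.03)&(Z<.042),brass=box&(H>18)&(H<35)&(S>100)&(Z>.02)&(Z<.032),rib=box&(Z>.072)&(Z<.086),tinb=(abs(u-408)<40)&(abs(v-188)<40)&(Z>.026)&(Z<.04),ting=(abs(u-163)<40)&(abs(v-232)<40)&(Z>.026)&(Z<.04)).items():
    m=big(m); q=P[m]; t=(q-z["pos"])@R0
    w,e=np.linalg.eigh(np.cov(t[:,:2].T)); ax=e[:,1]
    print(k,len(q),"world",rect(q),"z",np.median(q[:,2]).round(4),"| tool",rect(t),"axis",np.degrees(np.arctan(ax[1]/ax[0])).round(1),
     "x",(np.percentile(t[:,0],[1,99])*1e3).round(1),"y",(np.percentile(t[:,1],[1,99])*1e3).round(1))
E
```

```text
lips 4882 world (array([631.3, 127.8]), array([ 88.4, 117.8]), 68.3) z 0.035 | tool (array([-32.5,   5.3]), array([ 88.4, 117.8]), 87.3) axis 6.1 x [-90.2  21.9] y [-38.3  49.5]
brass 1156 world (array([543.8, 162.9]), array([48.1, 29.3]), 68.1) z 0.0249 | tool (array([61.6,  1.1]), array([48.1, 29.3]), 87.5) axis 88.6 x [47.9 75.9] y [-21.7  24. ]
rib 1675 world (array([600.1, 140.8]), array([22.4, 70.8]), 68.4) z 0.0769 | tool (array([1.2, 4.3]), array([22.4, 70.8]), 87.1) axis -3.0 x [-32.4  36.2] y [-7.  15.8]
tinb 2032 world (array([670. , 269.1]), array([61.3, 61.9]), 72.4) z 0.0304 | tool (array([ -9.4, 150. ]), array([61.3, 61.9]), 83.2) axis -66.7 x [-37.9  20.2] y [120.4 178.8]
ting 1834 world (array([599.7, -20. ]), array([62.5, 61.1]), 66.5) z 0.0303 | tool (array([ -64.9, -142.3]), array([62.5, 61.1]), 89.1) axis 62.3 x [-93.8 -35.6] y [-171.1 -112.5]
```

Call:
move_arm:
  deltas:
    - [[0,1,10,-0.01,0],[1,3,35,-0.03,0],[1,4,65,-0.048,0],[1,4,95,-0.048,0],[1,4,125,-0.048,0],[1,4,150,-0.048,0],[1,4,170,-0.048,0],[1,4,182,-0.048,0],[1,4,188,-0.048,0],[1,4,188,-0.048,0]]

```text
t: 2.95
ee_pos: [0.6005, 0.1395, 0.0617]
orientation: [0.189, 0.982, -0.0, -0.001]
ft_force: [-0.1, -0.9, 0.2]
width: 1.002
grasp_force: 0.0
```

```bash
python3 - <<'E'
from h import *
s=manip.state(); im,d=imaging.read_camera("wrist"); cv2.imwrite("pics/w2.png",im[...,::-1])
R0=R.from_quat(s["orientation"]).as_matrix(); print(s["ee_pos"],np.degrees(np.arctan2(-R0[1,0],-R0[0,0])),s["ft_force"])
E
```

```text
[0.60048582 0.13946175 0.06165263] -21.734101682526887 [-0.12245742 -0.90259812  0.18599853]
```

View pics/w2.png

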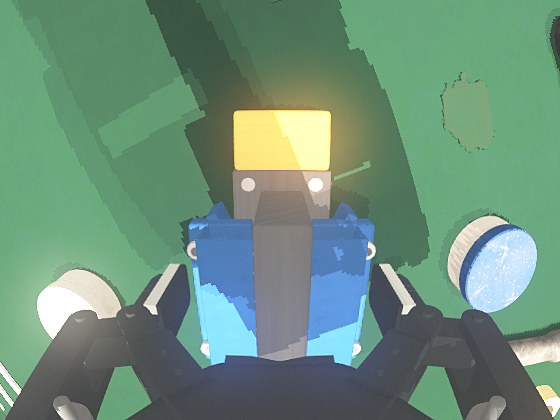

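The rib (column 282) sits midway between the pads, square to the view. Close.

Call:
move_arm:
  deltas:
    - [[0,0,0,0,0.5],[0,0,0,0,1],[0,0,0,0,1],[0,0,0,0,1],[0,0,0,0,1],[0,0,0,0,1],[0,0,0,0,1],[0,0,0,0,1],[0,0,0,0,1]]

```text
t: 3.9
ee_pos: [0.6013, 0.1395, 0.0629]
orientation: [0.189, 0.982, 0.0, 0.0]
ft_force: [-0.6, 1.3, 5.0]
width: 0.246
grasp_force: 63.8
```

Call:
move_arm:
  deltas:
    - [[2,0,0,0,1],[6,0,0,0,1],[12,0,0,0,1],[19,0,0,0,1],[26,0,0,0,1],[33,0,0,0,1],[40,0,0,0,1],[46,0,0,0,1],[50,0,0,0,1],[50,0,0,0,1]]

```text
t: 4.9
ee_pos: [0.5539, 0.1581, 0.0626]
orientation: [0.189, 0.982, 0.0, -0.0]
ft_force: [0.2, -1.2, 5.0]
width: 0.245
grasp_force: 64.2
```

Call:
move_arm:
  deltas:
    - [[2,0,0,0,1],[8,0,0,0,1],[16,0,0,0,1],[25,0,0,0,1],[35,0,0,0,1],[45,0,0,0,1],[55,0,0,0,1],[65,0,0,0,1],[72,0,0,0,1],[75,0,0,0,1]]

```text
t: 5.9
ee_pos: [0.4828, 0.1859, 0.0614]
orientation: [0.189, 0.982, -0.0, -0.001]
ft_force: [-0.2, -1.2, -5.1]
width: 0.251
grasp_force: 62.7
```

```bash
python3 - <<'E'
from h import *
s=manip.state(); im,d=imaging.read_camera("scene"); cv2.imwrite("pics/s3.png",cv2.resize(im[150:270,200:360,::-1],None,fx=4,fy=4))
print(s["ee_pos"],s["ft_force"],s["wrist_torque"],s["joint_positions"])
E
```

```text
[0.48284498 0.18593299 0.0614306 ] [-0.21394823 -1.24649035 -5.13446466] [-0.04202053 -0.06706228  0.01217821] [ 1.71150333e-01  1.88004724e-01  2.08089488e+00  4.53447257e-04
  8.75595922e-01 -1.02062370e+00]
```

View pics/s3.png

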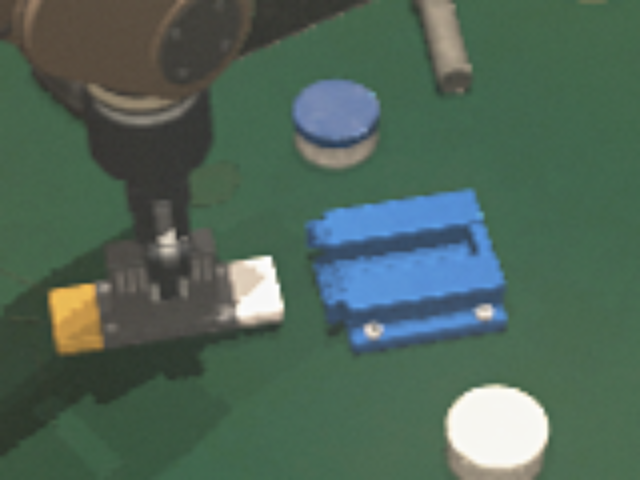

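Insert is clear of the holder: brass at (75,318), white at (255,290), lead-ins from x≈315. Turning now.

Call:
move_arm:
  deltas:
    - [[0,0,-1,0.03,1],[0,0,-2,0.12,1],[0,0,-2,0.24,1],[0,0,-2,0.37,1],[0,0,-2,0.5,1],[0,0,-2,0.63,1],[0,0,-2,0.76,1],[0,0,-2,0.88,1],[0,0,-2,0.98,1],[0,0,-2,1.05,1]]

```text
t: 6.95
ee_pos: [0.4855, 0.1854, 0.0647]
orientation: [0.658, 0.753, 0.0, 0.0]
ft_force: [1.0, 0.8, -4.3]
width: 0.246
grasp_force: 62.7
```

Call:
move_arm:
  deltas:
    - [[0,0,0,0.08,1],[0,0,0,0.18,1],[0,0,0,0.3,1],[0,0,0,0.42,1],[0,0,0,0.54,1],[0,0,0,0.66,1],[0,0,0,0.78,1],[0,0,0,0.89,1],[0,0,0,0.98,1],[0,0,0,1.05,1]]

```text
t: 7.95
ee_pos: [0.4855, 0.1854, 0.0647]
orientation: [0.947, 0.323, 0.0, 0.0]
ft_force: [-0.4, -0.4, -4.9]
width: 0.247
grasp_force: 62.7
```

Call:
move_arm:
  deltas:
    - [[0,0,0,0.08,1],[0,0,0,0.18,1],[0,0,0,0.3,1],[0,0,0,0.42,1],[0,0,0,0.54,1],[0,0,0,0.68,1],[0,0,0,0.82,1],[0,0,0,0.94,1],[0,0,0,1.02,1],[0,0,0,1.0416,1]]

```text
t: 8.95
ee_pos: [0.4854, 0.1854, 0.0646]
orientation: [0.982, -0.19, 0.0, -0.0]
ft_force: [-0.5, 0.0, -4.6]
width: 0.246
grasp_force: 62.7
```

```bash
python3 - <<'E'
from h import *
s=manip.state(); im,d=imaging.read_camera("wrist"); cv2.imwrite("pics/w4.png",im[...,::-1])
np.savez("w4.npz",im=im,d=d,pos=s["ee_pos"],q=s["orientation"])
R0=R.from_quat(s["orientation"]).as_matrix(); print(s["t"],s["ee_pos"],np.degrees(np.arctan2(R0[1,0],R0[0,0])),R0[:,2],s["ft_force"],s["joint_positions"])
im,d=imaging.read_camera("top"); np.savez("t4.npz",im=im,d=d)
E
```

```text
8.95 [0.48542027 0.18541557 0.06462803] -21.902337851832723 [ 6.23335132e-04  1.25424948e-04 -9.99999798e-01] [-0.5210342   0.03692619 -4.58671482] [1.69438866e-01 1.85248163e-01 2.07668624e+00 2.40434661e-05
 8.79022692e-01 2.12248768e+00]
```

View pics/w4.png

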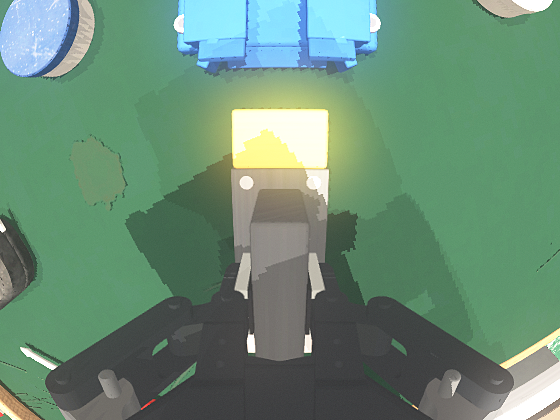

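Brass nose (280,138) now faces the holder mouth (278,65). Measure the lateral, yaw and height errors.

```bash
python3 - <<'E'
from h import *
z=np.load("w4.npz"); im=z["im"]; P=wcloud(z); R0=R.from_quat(z["q"]).as_matrix()
hsv=cv2.cvtColor(im,cv2.COLOR_RGB2HSV); v,u=np.mgrid[0:420,0:560]
H,S,V=[hsv[...,i].astype(int) for i in range(3)]; Z=P[...,2]; T=(P-z["pos"])@R0*1e3
br=(abs(u-280)<60)&(v>100)&(v<172)&(Z>.015)&(Z<.04)&(T[...,0]>40)&(T[...,0]<80)
t=T[br]; print("nose z",np.percentile(Z[br],[5,50,95]).round(4))
for a in(46,52,58,64,70):
    w=t[abs(t[:,0]-a)<2]; print(a,np.percentile(w[:,1],[1,99]).round(1),np.median(w[:,2]).round(1))
fl=(abs(u-280)<40)&(v>172)&(v<200)&(Z>.015)&(Z<.04); print("flange z",np.median(Z[fl]).round(4))
rb=(abs(u-280)<45)&(v>185)&(v<360)&(Z>.07)&(Z<.09); t=T[rb]
for a in(-20,-5,10,25,32):
    w=t[abs(t[:,0]-a)<3]; print("rib",a,np.percentile(w[:,1],[1,99]).round(1) if len(w)>9 else 0,np.median(w[:,2]).round(1))
print("rib x",np.percentile(t[:,0],[1,99]))
bl=(v<80)&(H>90)&(H<125)&(S>60)&(Z>.005)
t=T[bl]; print("blue xmin",t[:,0].min().round(1),"z",np.percentile(Z[bl],[5,50,95]).round(3))
lip=(v<80)&(abs(u-278)<110)&(Z>.03)&(Z<.042); t=T[lip]
for a in range(102,150,6):
    w=np.sort(t[abs(t[:,0]-a)<2][:,1])
    if len(w)>9:
        g=np.diff(w); i=g.argmax(); print("lip",a,w[0].round(1),w[-1].round(1),"gap",w[i].round(1),w[i+1].round(1))
flo=(v<60)&(abs(u-278)<25)&(Z>.006)&(Z<.022); t=T[flo]
for a in range(108,150,6):
    w=t[abs(t[:,0]-a)<2]
    if len(w)>5: print("floor",a,np.percentile(w[:,1],[1,99]).round(1),np.median(w[:,2]).round(1))
print("tool z->world",z["pos"][2])
E
```

```text
nose z [0.0254 0.0266 0.0277]
46 [-23.4  24.8] 38.4
52 [-22.6  24. ] 38.0
58 [-22.4  24. ] 37.9
64 [-22.4  23.8] 38.0
70 [-22.4  23.8] 37.9
flange z 0.0269
rib -20 [-10.4  11.4] -14.0
rib -5 [-11.8  12.9] -14.2
rib 10 [-16.   17.5] -14.2
rib 25 [-10.1  11.3] -14.0
rib 32 [-10.  11.] -14.1
rib x [-26.28038763  37.23278785]
blue xmin 76.2 z [0.01  0.031 0.037]
lip 102 -38.2 36.7 gap -15.1 13.6
lip 108 -37.3 35.7 gap -15.1 13.7
lip 114 -45.2 43.5 gap -14.8 13.0
lip 120 -45.4 43.5 gap -14.6 13.0
lip 126 -45.0 43.4 gap -14.7 13.0
lip 132 -45.1 43.5 gap -14.8 13.1
floor 108 [-12.9  12.6] 53.4
floor 114 [-12.7  12.5] 52.0
floor 120 [-12.7  12.5] 51.7
floor 126 [-12.7  12.5] 51.7
floor 132 [-12.8  12.6] 51.7
floor 138 [-12.9  12.6] 51.9
tool z->world 0.06462803051804455
```

Call:
move_arm:
  deltas:
    - [[0,-0.8,0.5,0,1],[0,-1.5,0.9,0,1],[4,-1.5,0.9,0,1],[10,-1.5,0.9,0,1],[17,-1.5,0.9,0,1],[24,-1.5,0.9,0,1],[31,-1.5,0.9,0,1],[37,-1.5,0.9,0,1],[42,-1.5,0.9,0,1],[45,-1.5,0.9,0,1]]

```text
t: 10.05
ee_pos: [0.5277, 0.17, 0.0634]
orientation: [0.982, -0.189, 0.0, -0.0]
ft_force: [-0.1, 0.1, -4.2]
width: 0.247
grasp_force: 62.7
```

Call:
move_arm:
  deltas:
    - [[2,0,0,0,1],[6,0,0,0,1],[11,0,0,0,1],[17,0,0,0,1],[23,0,0,0,1],[29,0,0,0,1],[34,0,0,0,1],[38,0,0,0,1],[40,0,0,0,1],[40,0,0,0,1]]

```text
t: 11.05
ee_pos: [0.5645, 0.1553, 0.0634]
orientation: [0.982, -0.189, 0.0, -0.0]
ft_force: [-0.7, -0.6, -4.7]
width: 0.248
grasp_force: 62.7
```

Call:
move_arm:
  deltas:
    - [[2,0,0,0,1],[6,0,0,0,1],[11,0,0,0,1],[17,0,0,0,1],[23,0,0,0,1],[29,0,0,0,1],[34,0,0,0,1],[37,0,0,0,1],[38,0,0,0,1],[38,0,0,0,1]]

```text
t: 12.05
ee_pos: [0.5996, 0.1413, 0.0633]
orientation: [0.982, -0.189, -0.0, 0.0]
ft_force: [-0.4, 0.4, -4.6]
width: 0.245
grasp_force: 62.7
```

Call:
move_arm:
  deltas:
    - [[1,0,0,0,1],[2,0,0,0,1],[3,0,0,0,1],[4,0,0,0,1],[5,0,0,0,1],[5,0,0,0,1]]

```text
t: 12.65
ee_pos: [0.6044, 0.1395, 0.0635]
orientation: [0.982, -0.189, 0.0, -0.0]
ft_force: [-0.1, 0.2, -4.5]
width: 0.255
grasp_force: 62.7
```

Call:
move_arm:
  deltas:
    - [[0.5,0,0,0,1],[1,0,0,0,1],[1.5,0,0,0,1],[2,0,0,0,1],[2.5,0,0,0,1],[2.5,0,0,0,1]]

```text
t: 13.25
ee_pos: [0.6057, 0.139, 0.0633]
orientation: [0.982, -0.189, -0.001, -0.0]
ft_force: [-4.1, 1.2, -2.9]
width: 0.25
grasp_force: 63.0
```

Contact with the stop (about 4 N). Press a bit more to be sure.

Call:
move_arm:
  deltas:
    - [[0.5,0,0.3,0,1],[1,0,0.6,0,1],[1.5,0,0.8,0,1],[2,0,0.8,0,1],[2,0,0.8,0,1]]

```text
t: 13.75
ee_pos: [0.6059, 0.139, 0.0633]
orientation: [0.982, -0.189, -0.004, 0.0]
ft_force: [-11.6, 3.3, 6.0]
width: 0.251
grasp_force: 64.3
```

Call:
move_arm:
  deltas:
    - [[-0.7,0,0,0,1],[-1.2,0,0,0,1],[-1.2,0,0,0,0.9],[-1.2,0,0,0,0.5],[-1.2,0,0,0,0],[-1.2,0,0,0,0],[-1.2,0,0,0,0],[-1.2,0,0,0,0],[-1.2,0,0,0,0],[-1.2,0,0,0,0]]

```text
t: 14.75
ee_pos: [0.6073, 0.1382, 0.0626]
orientation: [0.982, -0.189, 0.0, 0.0]
ft_force: [-0.4, -0.1, -0.1]
width: 1.002
grasp_force: 0.0
```

Call:
move_arm:
  deltas:
    - [[0,0,-5,0,0],[0,0,-18,0,0],[0,0,-40,0,0],[0,0,-70,0,0],[0,0,-100,0,0],[0,0,-130,0,0],[0,0,-155,0,0],[0,0,-172,0,0],[0,0,-180,0,0],[0,0,-180,0,0]]

```text
t: 15.75
ee_pos: [0.6077, 0.1384, 0.244]
orientation: [0.982, -0.189, 0.001, -0.0]
ft_force: [-0.2, -0.0, 0.4]
width: 0.997
grasp_force: 0.0
```

```bash
python3 - <<'E'
from h import *
s=manip.state(); im,d=imaging.read_camera("wrist"); cv2.imwrite("pics/w5.png",im[...,::-1])
z=dict(im=im,d=d,pos=s["ee_pos"],q=s["orientation"]); np.savez("w5.npz",**z)
R0=R.from_quat(z["q"]).as_matrix(); P=wcloud(z); T=(P-z["pos"])@R0*1e3; Z=P[...,2]
v,u=np.mgrid[0:420,0:560]; H,S,V=[cv2.cvtColor(im,cv2.COLOR_RGB2HSV)[...,i].astype(int) for i in range(3)]
c=(abs(T[...,1])<60)&(abs(T[...,0])<130)&(v<300)
def rep(k,m):
    n,l,st,_=cv2.connectedComponentsWithStats(m.astype(np.uint8)); m=l==1+st[1:,4].argmax()
    print(k,m.sum(),"world",rect(P[m]),"tool",rect(T[m]/1e3),"x",np.percentile(T[m][:,0],[.5,99.5]).round(1),"z",np.percentile(Z[m],[5,50,95]).round(4))
rep("rib",c&(Z>.072)&(Z<.086)); rep("lips",c&(H>98)&(H<125)&(S>120)&(Z>.03)&(Z<.042)); rep("brass",c&(H>18)&(H<35)&(S>100)&(Z<.04)); rep("low white",c&(S<60)&(V>120)&(Z>.018)&(Z<.033))
rep("tinb",(abs(P[...,0]-.67)<.06)&(abs(P[...,1]-.269)<.06)&(Z>.026)&(Z<.04)); rep("ting",(abs(P[...,0]-.6)<.06)&(abs(P[...,1]+.02)<.06)&(Z>.026)&(Z<.04))
E
```

```text
rib 1745 world (array([607.4, 137.3]), array([22.3, 70.2]), 67.7) tool (array([-0.2,  1.3]), array([70.2, 22.3]), 0.5) x [-34.8  34.8] z [0.0754 0.0769 0.078 ]
lips 5310 world (array([631.2, 127.8]), array([ 89.4, 118. ]), 68.3) tool (array([25.2,  1.3]), array([ 89.4, 118. ]), 90.0) x [-29.4  83.9] z [0.0336 0.0349 0.0363]
brass 37 world (array([659.6, 128.5]), array([13.2,  4.2]), 3.5) tool (array([51.4, -9.9]), array([ 4.2, 13.2]), 64.8) x [45.8 57.4] z [0.0241 0.0249 0.026 ]
low white 928 world (array([557.6, 157.9]), array([47.3, 40.7]), 68.5) tool (array([-54.2,   0.6]), array([47.3, 40.7]), 89.7) x [-74.4 -34.6] z [0.0237 0.0249 0.0261]
tinb 2185 world (array([670.6, 269.2]), array([61.9, 62. ]), 89.0) tool (array([   9.4, -144.6]), array([61.9, 62. ]), 69.2) x [-20.2  39.6] z [0.0289 0.0304 0.0317]
ting 2263 world (array([600.3, -20.6]), array([62.3, 61.8]), 84.2) tool (array([ 51.6, 150.6]), array([62.3, 61.8]), 74.1) x [21.8 81.3] z [0.0288 0.0302 0.0315]
```

View pics/w5.png

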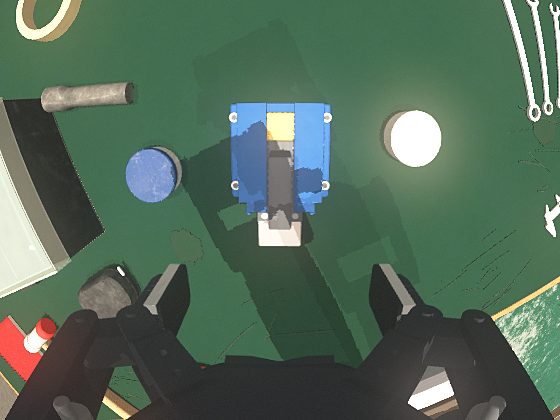

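The insert is home: rib at holder x ≈ -29.4 mm against -30 nominal, white nose out at (280,233), and both tins unmoved.

```bash
python3 -c "
from plant import job; print(job.job_done())"
```

```text
the job is handed in; nothing more can be done
None
```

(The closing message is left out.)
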